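# Shorten the telescoping tray stop by one hole

## Task

The telescoping stop beside the tray is set one hole too long. Press its sprung button in, push the outer tube along to collapse it to the next hole, and let the button pop fully up there. Be gentle, as leaning hard on the stop bends its latch, leave the tray and the things around alone, and let go at the end.

Things in the scene. Friction and masses are not known exactly. Their poses are not given: they have to be found in the camera images.
- stop_frame: Tray stop, bolted down: bed plate 170 x 330 x 12 mm; a bracket at its +y end holds a 28 mm square steel inner tube (top at z 64 mm) along y at x = -45 mm; an outer tube 38 mm wide (top at z 69 mm) slides on it with button, push rib and stop head. Origin: centre of the plate's underside. +y is the collapsing direction, z up. Its latch bends if the robot puts more than about 20 N on it.
- sleeve (a joint): Slide of the outer tube along the frame's +y, m: about 0 at the start (pin in the first hole), growing as it collapses. The holes are unevenly spaced: the next one is at 0.032 to 0.052 (it differs each time and is not measured), the one after it at 0.084. The pin has about 1 mm of play either way in a hole. Sliding friction is about 3 N; the tube stays where it is left.
- button (a joint): Travel of the button, m: 0 fully up (latched), 0.0075 fully pressed. Spring: 2.5 N to start, about 6 N fully pressed. The pin clears its hole when pressed 4 mm or more; pushing sideways before that only jams it. Between holes the pin rides under the tube wall and keeps the button about 4 mm down even when let go; it pops up by itself on meeting a hole.
- button_top (a point): Centre of the top face of the button, a grey rectangular cap 28 mm (x) by 26 mm (y) that stands 9 mm proud of the outer tube's top when up. It moves with the button and the outer tube and is pressed straight down.
- rib (a point): Middle of the upper edge of the push rib's face that looks to the button (-y). The rib is a black upright bar 46 mm wide (x), 10 mm thick (y), rising 24 mm above the outer tube's top; the face is 20 mm from the button's centre on the collapsing (+y) side, so a finger on the button can push the outer tube along by it.
- tray: Red-brown tray 84 x 196 x 28 mm with small white parts in its pockets, standing loose on the bed plate beside the tube. Origin: centre of its underside. Leave it where it is.
- screw_bin: Open black bin 90 x 120 x 45 mm on the work surface, bystander. Origin: centre of its underside.
- screwdriver: Orange electric screwdriver lying along its y axis, about 250 mm long, 38 mm thick, bystander. Origin: under its middle.
- phone: Flat black phone 75 x 155 x 9 mm, bystander. Origin: centre of its underside.

How it is judged:
On the way, in this order (a step that is already met when the one before it is completed fails the run):
1. the button is pressed in far enough to free the tube (value of joint button above 0.0035 m and value of joint sleeve below 0.005 m), for 0.05 s.
2. the outer tube has been slid off the first hole towards the bracket (value of joint sleeve above 0.01 m), for 0.05 s.
At the end, for the whole second after the job is handed in: The outer tube rests in the next hole (slide between 29.5 and 54.5 mm, wherever that hole is) with the button fully up (within 1.5 mm), at rest and released (value of joint sleeve between 0.0295 and 0.0545 m and value of joint button below 0.0015 m and velocity of joint sleeve between -0.003 and 0.003 m/s); the robot touches nothing.
It fails at once if the robot put more than 20 N on the stop (contact force between any of the fingers, the arm and stop_frame above 20 N).
It fails at once if the tray was disturbed (distance of tray from where it was at the start of the episode above 0.012 m).
It fails at once if a bystander was disturbed (distance of any of screw_bin, screwdriver, phone from where it was at the start of the episode above 0.02 m).
It also fails if it takes over 40 s, if anything falls off the work surface, if the arm or the gripper's body presses on something with over 40 N, if the wrist force passes 120 N, or if a joint passes its speed limit or range.

## Robot

A 6-joint arm with a two-finger parallel gripper is mounted at the origin on the work surface. World frame = base frame: x ahead of the robot, y to its left, z up, the work surface at z = 0. Lengths are in m, angles in rad, forces in N, time in s.
With the tool pointing down it reaches from about 0.35 to 0.975 m from the base axis. Payload 4.9 kg.
Tool frame: the origin (TCP) lies midway between the tips of the shut fingers; the grasp point (between the pads) lies 19 mm behind it; z points along the fingers, y is the line along which they close (so a half turn about z gives the same grasp; the last joint's range is limited). The gripper opens to 85 mm and grips with 20 to 120 N. Pads are 22 mm wide; open, the fingers measure 114 mm over their backs; the gripper's body (76 mm by 85 mm) begins 54 mm behind the grasp point. The pads swing forward as they close: fully open they stand 13 mm farther back than shut.
Start: joints at [-1.416, 0.053, 1.613, -0, 1.476, -0.119], TCP at [0.169, -0.602, 0.231] pointing down, gripper open.
Joint ranges: [-3.01, 3.01], [-1.01, 2.22], [0.06, 2.58], [-1.02, 4.17], [0.09, 2.62], [-3.14, 3.14]. Speed limits (rad/s): [2.57, 2.57, 3.14, 3.14, 3.14, 3.14].

## Interface

Orientations are given as a unit quaternion [w, x, y, z].
In Python, from plant import state, grab_frame, camera_info, job_done, spot_in, masks_of, pinpoint gives the robot as it stands.
- The arm moves only by the shell command python3 -m handwheel 'ROWS' [OPENING]. ROWS is JSON, a list that holds one entry, the list of rows, each a list of 6 numbers: the shift along the world's x, y, z in m, then the turn, a rotation vector about the world's x, y, z in degrees. In form: [[[tx, ty, tz, ax, ay, az], ...]]. A call has 1 to 20 rows; each row shifts and turns the commanded pose from where the row before left it; what a row does not reach is not made up. A row lasts 1/12 s, in which the tool goes at most 41.7 mm and 7.16 degrees, less where a joint would pass 70% of its speed; a pose out of reach is approached as far as the arm can. A call is refused whole if a number of a shift passes 0.0417 or a number of a turn 7.16, either way. A call with a gripper value outside its range is refused whole. OPENING is the opening, from 0 (shut) to 1 (fully open), set as the call begins (- or left out, the last holds). The fingers move at their own pace and stop on an object; the grip force is fixed at half the most. Time passes only in rows, so rows that do not move let the fingers close. It gives the time, the measured TCP pose, the force, the opening and the grip force at its end, in the units of the state.
- state(): the state, without advancing time (a new reading comes with each control period).
- grab_frame(name): name is "scene" or "top" or "wrist"; returns (picture, depth): 480x640x3 uint8, blue, green, red; 480x640 float32, m along the optical axis (not along the pixel's ray), 0 where there is no reading.
- camera_info(name): a dict with "fx", "fy", "cx", "cy" (pixels), "distortion" ([k1, k2, p1, p2, k3] as OpenCV has them; the pictures are not rectified), "T" (4x4, takes a point from camera to world coordinates). Camera axes: x right, y up, looking along -z (the intrinsics and any distortion apply to the point x, -y, -z); pixel columns grow to the right and rows downward; lengths in m; the calibration is good to about 2 mm. A picture is of the moment at which its call begins: read the wrist's pose just before it. camera_info takes no time and is no camera call; for the wrist camera it gives the pose at the moment of the call.
- job_done(): hands the job in; it is judged then, once.
Trained networks look in the newest picture that a camera, given by its name, has taken for a name from the list of things; names that differ only in an ending like _2 or _b are one class to them, and where a whole thing is asked for, a point or a joint stands for the part that bears it (a point fixed in the world has none). Each returns a list of dicts, best first, with "conf" (0 to 1); they miss things now and then, are a little off and sometimes report something else, mostly with a low value. They report only what shows in the picture. A call takes as long as a camera call.
- spot_in(camera, thing): "box" ([left, top, width, height] in pixels, round what is visible of it).
- masks_of(camera, thing): "region" (480x640 bool, what is visible of it) and "box" ([left, top, width, height] in pixels, round what is visible of it).
- pinpoint(camera, thing): "position" ([column, row] in pixels: a listed point, or the origin of a listed thing).
The state is a dict: "time": time; "joint_pos": joint angles; "joint_vel": joint speeds; "joint_efforts": joint torques, N m; "tool_pos": TCP position; "tool_rot": TCP orientation; "contact_force": force on the tool from outside, world axes, zero at the start; "ft_torque": the same for the moment, N m; "gripper_width": opening from 0.0 (shut) to 1.0 (fully open); "grasp_force": force on a finger pad.
Only numpy, scipy, OpenCV 4.12 (cv2) and the standard library are available. Lean on these libraries where they do the work, as an engineer would, in place of code of your own. Each camera call takes 0.05 s, during which the arm holds its last target. There are 200 camera calls.

## Working session

There is one attempt and no reset: what is moved stays moved. The work goes in short steps, Python scripts to look and compute and a shell command to move; the robot and the scene stay as the last step left them, time stands still between calls to the robot, and variables do not carry over. Pictures are saved under pics/ and viewed, at most 10 in all, crops included, and the job is handed in when it is done.

```bash
mkdir -p pics
cat > h.py <<'E'
import numpy as np, cv2
from plant import *
def ray(ci,px):
    K=np.array([[ci['fx'],0,ci['cx']],[0,ci['fy'],ci['cy']],[0,0,1]])
    u=cv2.undistortPoints(np.array([[px]],float),K,np.array(ci['distortion'],float))[0,0]
    return u
def p3(ci,px,d):
    u=ray(ci,px); T=np.array(ci['T']); return (T@[u[0]*d,-u[1]*d,-d,1])[:3]
def tri(obs):
    A=np.zeros((3,3));b=np.zeros(3)
    for ci,px in obs:
        u=ray(ci,px);T=np.array(ci['T']);v=T[:3,:3]@[u[0],-u[1],-1];v/=np.linalg.norm(v)
        P=np.eye(3)-np.outer(v,v);A+=P;b+=P@T[:3,3]
    return np.linalg.solve(A,b)
E
python3 - <<'E'
from h import *
np.set_printoptions(precision=4,suppress=True)
s=state();print(s['time'],s['tool_pos'],s['tool_rot'],s['contact_force'],s['gripper_width'])
obs={}
for c in ['scene','top','wrist']:
    ci=camera_info(c);im,d=grab_frame(c);cv2.imwrite(f'pics/{c}0.png',im)
    print(c,np.array(ci['T'])[:3,3])
    for t in ['button_top','rib','tray','stop_frame','screw_bin','screwdriver','phone']:
        r=pinpoint(c,t)
        if r:
            px=r[0]['position'];z=d[min(479,max(0,int(round(px[1])))),min(639,max(0,int(round(px[0]))))]
            print(t,r[0]['conf'],np.array(px),p3(ci,px,z) if z>0 else None)
            if r[0]['conf']>.4: obs.setdefault(t,[]).append((ci,px))
for t,o in obs.items():
    if len(o)>1: print(t,len(o),tri(o))
E
```

```text
0.0 [ 0.1689 -0.6011  0.23  ] [-0.0011  0.9906  0.1365 -0.    ] [ 0.8838  0.3604 -0.2622] 0.9959114159339919
scene [1.0843 0.2613 0.8763]
button_top 0.66 [301.4 184.1] [0.4838 0.0111 0.0788]
rib 0.8 [306.6 182.1] [0.4826 0.0237 0.0894]
tray 0.95 [315.9 231.4] [0.5761 0.0776 0.0471]
stop_frame 0.65 [314.5 219.9] [0.5437 0.063  0.0407]
screw_bin 0.66 [353.4 299.1] [0.6867 0.1998 0.0033]
screwdriver 0.86 [228.6 261.5] [ 0.6986 -0.0829  0.0261]
phone 0.83 [425.4 239.9] [0.4937 0.3152 0.0079]
top [0.4746 0.0667 1.0765]
button_top 0.74 [361.9 301.3] [0.4861 0.0069 0.0821]
tray 0.72 [327.9 268.5] [0.5522 0.0711 0.0397]
stop_frame 0.93 [336.3 286.7] [0.5171 0.0544 0.0089]
screw_bin 0.71 [263.5 206.5] [0.6866 0.2056 0.0024]
screwdriver 0.94 [407.5 204.8] [ 0.681  -0.0919  0.0339]
phone 0.94 [205.6 306.8] [0.477  0.3229 0.0116]
wrist [ 0.2368 -0.5824  0.3739]
button_top 2 [0.4854 0.0091 0.08  ]
tray 2 [0.5545 0.0705 0.0123]
stop_frame 2 [0.5176 0.0539 0.0006]
screw_bin 2 [0.6868 0.2025 0.0053]
screwdriver 2 [ 0.687  -0.0954 -0.0003]
phone 2 [ 0.4786  0.3222 -0.0108]
```

Run:
```python
import cv2
a=cv2.imread('pics/top0.png')[180:400,240:460];a=cv2.resize(a,(600,600),interpolation=cv2.INTER_CUBIC)
cv2.imwrite('pics/topc.png',a)
```

```text
(no output)
```

View pics/topc.png

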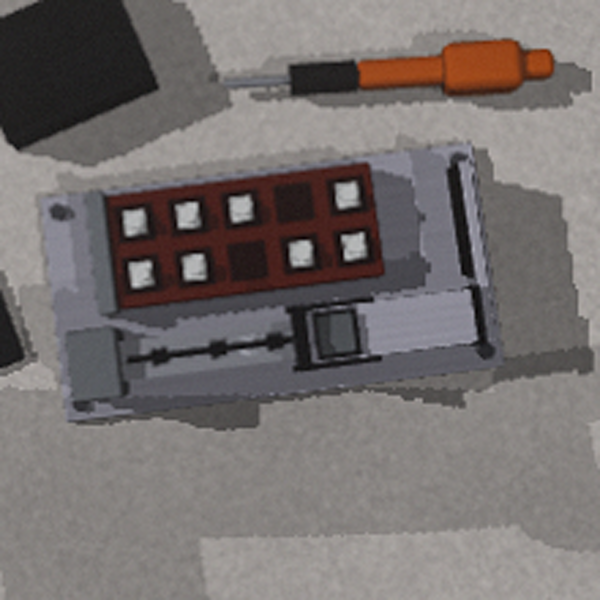

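View pics/scene0.png

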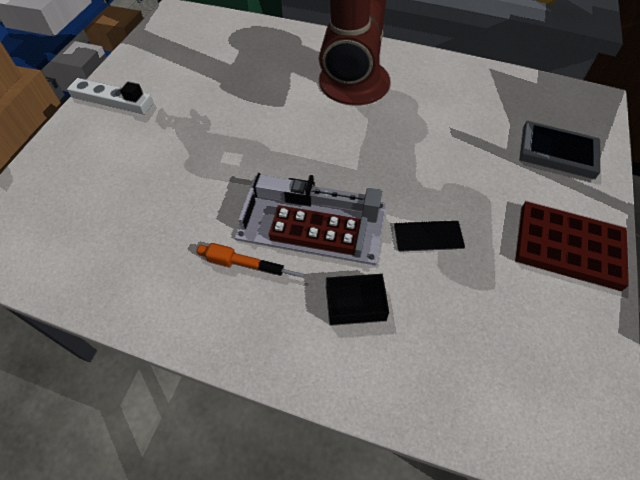

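The top view shows the stop with its button at about pixel (363, 302). The rib is just to the left of it (+y), the tube axis is yawed about 6.8°, and the bracket is at the far left. I'll shut the fingers, align pad width with the slide and bring the wrist camera over the button.

```bash
python3 -m handwheel '[[[0.0173,0.03,0,0,0,4.5],[0.0173,0.03,0,0,0,4.5],[0.0173,0.03,0,0,0,4.5],[0.0173,0.03,0,0,0,4.5],[0.0173,0.03,0,0,0,4.5],[0.0173,0.03,0,0,0,4.5],[0.0173,0.03,0,0,0,4.5],[0.0173,0.03,0,0,0,4.5],[0.0173,0.03,0,0,0,4.5],[0.0173,0.03,0,0,0,4.5],[0.0173,0.03,0,0,0,4.5],[0.0173,0.03,0,0,0,4.5],[0.0173,0.03,0,0,0,4.5],[0.0173,0.03,0,0,0,4.5],[0.0173,0.03,0,0,0,4.5],[0.0173,0.03,0,0,0,4.5],[0.0173,0.03,0,0,0,4.5],[0.0173,0.03,0,0,0,4.5],[0,0,0,0,0,0],[0,0,0,0,0,0]]]' 0
cat > look.py <<'E'
import sys
from h import *
np.set_printoptions(precision=4,suppress=True)
s=state();print(s['time'],s['tool_pos'],s['tool_rot'],s['contact_force'],s['gripper_width'])
ci=camera_info('wrist');im,d=grab_frame('wrist');cv2.imwrite(f'pics/{sys.argv[1]}.png',im)
print(np.array(ci['T'])[:3])
for t in ['button_top','rib','stop_frame','tray']:
    for r in pinpoint('wrist',t)[:2]:
        px=r['position'];z=d[min(479,max(0,int(round(px[1])))),min(639,max(0,int(round(px[0]))))]
        print(t,r['conf'],np.array(px),p3(ci,px,z) if z>0 else None)
E
python3 look.py w1
```

```text
time: 2.87
tool_pos: [0.4808, -0.0603, 0.2313]
tool_rot: [-0.0, 0.663, 0.748, -0.0]
contact_force: [0.8, -0.7, 1.1]
gripper_width: 0.003
grasp_force: 0.0
2.8667 [ 0.4808 -0.0603  0.2313] [-0.      0.6635  0.7482 -0.0002] [ 0.8235 -0.7407  1.1106] 0.0029188115884780665
[[ 0.9927 -0.1159 -0.0328  0.472 ]
 [ 0.1204  0.9531  0.2777  0.0101]
 [-0.0009 -0.2796  0.9601  0.3739]]
button_top 0.56 [336.8 151.5] [0.4857 0.0038 0.0789]
rib 0.74 [336.3 127.1] [0.4831 0.0236 0.0685]
stop_frame 0.81 [376.6 110.7] [0.5192 0.0438 0.04  ]
tray 0.89 [417.5  95.7] [0.5545 0.0615 0.0396]
tray 0.57 [335.3 150.1] [0.4844 0.0047 0.0768]
```

View pics/w1.png

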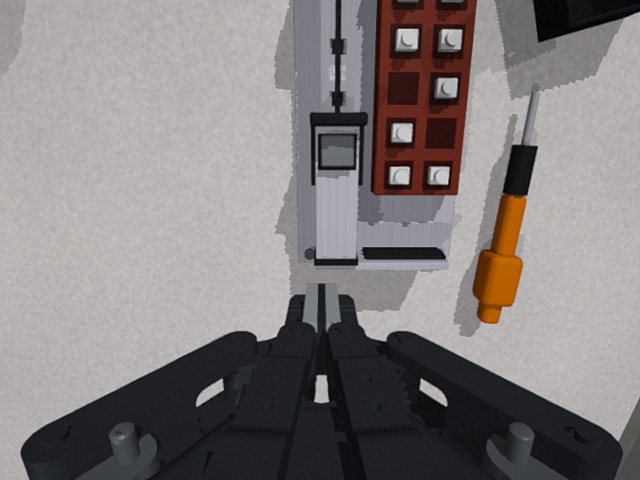

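The wrist view shows the button cap centred at about (337.5, 151), with the rib at (338, 119). The tube is vertical in the picture, so the tool is aligned with it. I'll triangulate the button now.

Run:
```python
from h import *
np.set_printoptions(precision=4,suppress=True)
w=camera_info('wrist');t=camera_info('top');s=camera_info('scene')
a=(w,[337.5,151]);b=(t,[363,301.6]);c=(s,[301.4,184.1])
print(tri([a,b]),tri([a,c]),tri([a,b,c]))
def atz(ci,px,z):
    u=ray(ci,px);T=np.array(ci['T']);v=T[:3,:3]@[u[0],-u[1],-1];return T[:3,3]+v*(z-T[2,3])/v[2]
for o in (a,b,c): print(atz(*o,.078))
print('rib top edge',atz(w,[338,125],.093),'tube end',atz(w,[336,262],.069))
```

```text
[0.4867 0.0019 0.0457] [0.4844 0.0062 0.0775] [0.4849 0.0057 0.078 ]
[0.486  0.0018 0.078 ]
[0.4856 0.0046 0.078 ]
[0.4832 0.0109 0.078 ]
rib top edge [0.4831 0.0218 0.093 ] tube end [ 0.4981 -0.1     0.069 ]
```

```bash
python3 -m handwheel '[[[0.001,0.016,-0.02,0,0,0],[0.001,0.016,-0.02,0,0,0],[0.001,0.016,-0.02,0,0,0],[0.001,0.016,-0.02,0,0,0],[0,0,-0.02,0,0,0],[0,0,-0.02,0,0,0],[0,0,0,0,0,0],[0,0,0,0,0,0]]]' 0
python3 look.py w2
```

```text
time: 3.78
tool_pos: [0.4834, 0.0017, 0.1105]
tool_rot: [-0.001, 0.665, 0.747, -0.001]
contact_force: [0.1, -0.3, 0.4]
gripper_width: -0.0
grasp_force: 0.0
3.7833 [0.4834 0.0017 0.1105] [-0.0011  0.6652  0.7466 -0.0007] [ 0.1215 -0.2508  0.4237] -0.0004149513234851555
[[ 0.9933 -0.112  -0.0293  0.4753]
 [ 0.1157  0.9538  0.2773  0.0721]
 [-0.0031 -0.2788  0.9603  0.2531]]
button_top 0.93 [328.1 268.6] [0.4863 0.0058 0.0776]
rib 0.97 [328.4 246.8] [0.485  0.0178 0.0757]
stop_frame 0.88 [387.6 182.2] [0.5187 0.0528 0.0388]
tray 0.56 [442.2 164.3] [0.5501 0.0677 0.04  ]
```

View pics/w2.png

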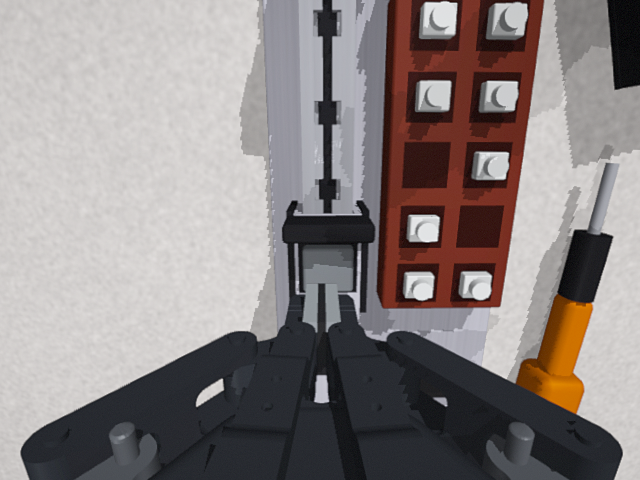

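The view shows the button cap just ahead of the fingertips, at about (328, 270). The rib edge is at row 244, and there are dark hole marks at rows 188, 113 and 25 on the inner tube.

Run:
```python
from h import *
np.set_printoptions(precision=4,suppress=True)
w=camera_info('wrist')
def atz(ci,px,z):
    u=ray(ci,px);T=np.array(ci['T']);v=T[:3,:3]@[u[0],-u[1],-1];return T[:3,3]+v*(z-T[2,3])/v[2]
y=np.array([-.12,.993,0])
for n,px,z in [('btn',[328,268.6],.078),('btn+edge? backL',[303,246],.078),('rib',[328,242.5],.093),('h1',[329,188],.064),('h2',[328,113],.064),('h3',[327,25],.064),('riblowleft',[284,242],.093),('ribright',[374,242],.093)]:
    p=atz(w,px,z);print(n,p,p@y)
```

```text
btn [0.4887 0.0051 0.078 ] -0.05361869430636108
btn+edge? backL [0.4735 0.0166 0.078 ] -0.0403663885891837
rib [0.486  0.0245 0.093 ] -0.03394939366149366
h1 [0.4843 0.0478 0.064 ] -0.010631375144935134
h2 [0.4789 0.0873 0.064 ] 0.02919731419341984
h3 [0.4733 0.1288 0.064 ] 0.07108434749553781
riblowleft [0.4642 0.0223 0.093 ] -0.033598867927010154
ribright [0.5088 0.0275 0.093 ] -0.03378434941632312
```

```bash
python3 -m handwheel '[[[0.003,0.004,0,0,0,0],[0,0,-0.01,0,0,0],[0,0,-0.01,0,0,0],[0,0,-0.005,0,0,0],[0,0,-0.003,0,0,0],[0,0,0,0,0,0],[0,0,0,0,0,0]]]' 0
python3 -m handwheel '[[[0,0,-0.002,0,0,0],[0,0,-0.002,0,0,0],[0,0,-0.002,0,0,0],[0,0,0,0,0,0],[0,0,0,0,0,0]]]'
```

```text
time: 4.62
tool_pos: [0.4871, 0.0063, 0.0828]
tool_rot: [-0.0, 0.665, 0.747, -0.0]
contact_force: [0.6, 0.3, 1.1]
gripper_width: 0.001
grasp_force: 0.0
time: 5.03
tool_pos: [0.4877, 0.0062, 0.0778]
tool_rot: [0.0, 0.665, 0.747, 0.0]
contact_force: [-1.4, -0.5, 3.2]
gripper_width: 0.002
grasp_force: 1.1
```

```bash
python3 -m handwheel '[[[0,0,-0.0015,0,0,0],[0,0,-0.0015,0,0,0],[0,0,0,0,0,0],[0,0,0,0,0,0]]]'
python3 -m handwheel '[[[0,0,-0.0015,0,0,0],[0,0,-0.001,0,0,0],[0,0,0,0,0,0],[0,0,0,0,0,0]]]'
```

```text
time: 5.37
tool_pos: [0.4877, 0.0062, 0.0747]
tool_rot: [0.0, 0.665, 0.747, 0.0]
contact_force: [-0.3, 0.6, 3.7]
gripper_width: -0.001
grasp_force: 1.9
time: 5.7
tool_pos: [0.4878, 0.0062, 0.0721]
tool_rot: [0.0, 0.665, 0.747, 0.0]
contact_force: [0.6, -0.5, 5.0]
gripper_width: -0.0
grasp_force: 2.6
```

```bash
python3 -m handwheel '[[[-0.0002,0.002,0,0,0,0],[-0.0002,0.002,0,0,0,0],[-0.0002,0.002,0,0,0,0],[-0.0002,0.002,0,0,0,0],[0,0,0,0,0,0]]]'
python3 -m handwheel '[[[-0.0002,0.0015,0,0,0,0],[-0.0002,0.0015,0,0,0,0],[-0.0002,0.0015,0,0,0,0],[0,0,0,0,0,0]]]'
```

```text
time: 6.12
tool_pos: [0.4868, 0.0138, 0.0721]
tool_rot: [0.001, 0.665, 0.747, -0.0]
contact_force: [-0.2, -1.4, 4.6]
gripper_width: -0.007
grasp_force: 2.5
time: 6.45
tool_pos: [0.4863, 0.0182, 0.0722]
tool_rot: [0.001, 0.665, 0.747, -0.0]
contact_force: [-0.4, -2.4, 5.9]
gripper_width: -0.001
grasp_force: 2.5
```

```bash
python3 -m handwheel '[[[-0.0002,0.0015,0,0,0,0],[-0.0002,0.0015,0,0,0,0],[-0.0002,0.0015,0,0,0,0],[-0.0002,0.0015,0,0,0,0],[-0.0002,0.0015,0,0,0,0],[-0.0002,0.0015,0,0,0,0],[-0.0002,0.0015,0,0,0,0],[-0.0002,0.0015,0,0,0,0],[-0.0002,0.0015,0,0,0,0],[0,0,0,0,0,0]]]'
python3 look.py w3
```

```text
time: 7.28
tool_pos: [0.4847, 0.0317, 0.0723]
tool_rot: [0.001, 0.665, 0.747, -0.0]
contact_force: [0.4, -2.4, 5.6]
gripper_width: -0.0
grasp_force: 2.5
7.2833 [0.4847 0.0317 0.0723] [ 0.001   0.6645  0.7472 -0.0002] [ 0.4262 -2.4169  5.6134] -0.0003154765568048296
[[ 0.9931 -0.1127 -0.0334  0.4759]
 [ 0.1176  0.953   0.2791  0.1024]
 [ 0.0003 -0.2811  0.9597  0.2147]]
rib 0.81 [316.5 284.1] [0.481  0.0423 0.077 ]
stop_frame 0.71 [388.7 235.5] [0.5178 0.0582 0.0385]
tray 0.89 [450.9 217.5] [0.5481 0.0723 0.0407]
```

View pics/w3.png

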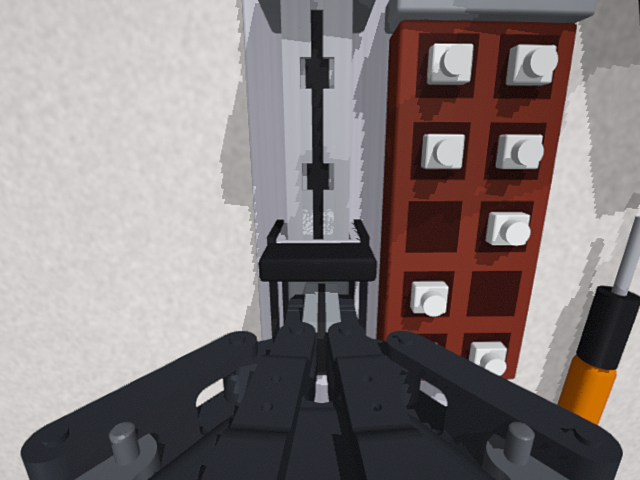

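The rib has slid along, with its edge now at about row 281. The first hole mark is covered and the next one shows at row 176. I'll compute the slide so far.

Run:
```python
from h import *
w=camera_info('wrist')
def atz(ci,px,z):
    u=ray(ci,px);T=np.array(ci['T']);v=T[:3,:3]@[u[0],-u[1],-1];return T[:3,3]+v*(z-T[2,3])/v[2]
y=np.array([-.12,.993,0])
for px,z in [([318,280],.093),([318,176],.064)]: print(atz(w,px,z)@y)
print(np.array(state()['tool_pos'])@y)
```

```text
-0.007010472823221778
0.029829462366075147
-0.026682598222751347
```

The sleeve moved with the finger by about 26 mm, still short of the hole at about 43 mm. I'll lift clear of the button so it can pop up, and push on by the rib.

```bash
python3 -m handwheel '[[[0,0,0.002,0,0,0],[0,0,0.003,0,0,0],[0,0,0.003,0,0,0],[0,0,0.003,0,0,0],[0,0,0,0,0,0],[0,0,0,0,0,0]]]'
python3 -m handwheel '[[[-0.0002,0.0015,0,0,0,0],[-0.0002,0.0015,0,0,0,0],[-0.0002,0.0015,0,0,0,0],[-0.0002,0.0015,0,0,0,0],[-0.0002,0.0015,0,0,0,0],[-0.0001,0.001,0,0,0,0],[-0.0001,0.001,0,0,0,0],[0,0,0,0,0,0]]]'
```

```text
time: 8.03
tool_pos: [0.484, 0.0324, 0.0827]
tool_rot: [-0.0, 0.665, 0.747, -0.0]
contact_force: [0.3, -0.3, -0.1]
gripper_width: -0.002
grasp_force: 0.0
time: 8.7
tool_pos: [0.4829, 0.0409, 0.0827]
tool_rot: [0.001, 0.665, 0.747, -0.001]
contact_force: [-0.3, -4.9, -1.5]
gripper_width: -0.001
grasp_force: 2.5
```

```bash
python3 -m handwheel '[[[-0.0001,0.001,0,0,0,0],[-0.0001,0.001,0,0,0,0],[-0.0001,0.001,0,0,0,0],[0,0,0,0,0,0]]]'
python3 -m handwheel '[[[-0.0001,0.001,0,0,0,0],[-0.0001,0.001,0,0,0,0],[-0.0001,0.001,0,0,0,0],[0,0,0,0,0,0]]]'
```

```text
time: 9.03
tool_pos: [0.4826, 0.044, 0.0827]
tool_rot: [0.001, 0.665, 0.747, -0.001]
contact_force: [-0.1, -4.3, 0.2]
gripper_width: 0.004
grasp_force: 2.5
time: 9.37
tool_pos: [0.4822, 0.047, 0.0827]
tool_rot: [0.001, 0.665, 0.747, -0.001]
contact_force: [-0.7, -5.1, -0.8]
gripper_width: -0.0
grasp_force: 2.5
```

```bash
python3 -m handwheel '[[[-0.0001,0.001,0,0,0,0],[-0.0001,0.001,0,0,0,0],[-0.0001,0.001,0,0,0,0],[-0.0001,0.001,0,0,0,0],[0,0,0,0,0,0]]]'
python3 -m handwheel '[[[-0.0001,0.001,0,0,0,0],[-0.0001,0.001,0,0,0,0],[0,0,0,0,0,0]]]'
```

```text
time: 9.78
tool_pos: [0.4818, 0.051, 0.0827]
tool_rot: [0.0, 0.665, 0.747, -0.001]
contact_force: [-0.9, -4.6, -0.0]
gripper_width: -0.002
grasp_force: 2.4
time: 10.03
tool_pos: [0.4815, 0.053, 0.0827]
tool_rot: [0.0, 0.665, 0.747, -0.001]
contact_force: [-0.7, -4.2, -0.4]
gripper_width: -0.001
grasp_force: 2.4
```

```bash
python3 -m handwheel '[[[-0.0001,0.001,0,0,0,0],[-0.0001,0.001,0,0,0,0],[0,0,0,0,0,0]]]'
```

```text
time: 10.28
tool_pos: [0.4812, 0.0554, 0.0827]
tool_rot: [-0.0, 0.665, 0.747, -0.001]
contact_force: [-0.8, -2.9, 0.7]
gripper_width: 0.002
grasp_force: 1.5
```

```bash
python3 look.py w4
python3 - <<'E'
import cv2
a=cv2.imread('pics/w4.png')[180:400,220:420]
cv2.imwrite('pics/w4c.png',cv2.resize(a,None,fx=2.5,fy=2.5,interpolation=cv2.INTER_CUBIC))
E
```

```text
10.2833 [0.4812 0.0554 0.0827] [-0.      0.6647  0.7471 -0.0007] [-0.7628 -2.877   0.6866] 0.0015368317639593897
[[ 0.9931 -0.1131 -0.0312  0.4728]
 [ 0.1173  0.9532  0.2785  0.126 ]
 [-0.0017 -0.2803  0.9599  0.2252]]
rib 0.63 [319.9 291.9] [0.4791 0.0663 0.0959]
stop_frame 0.72 [384.9 264.5] [0.5176 0.0617 0.0385]
tray 0.58 [442.1 249. ] [0.5478 0.0756 0.041 ]
```

View pics/w4c.png

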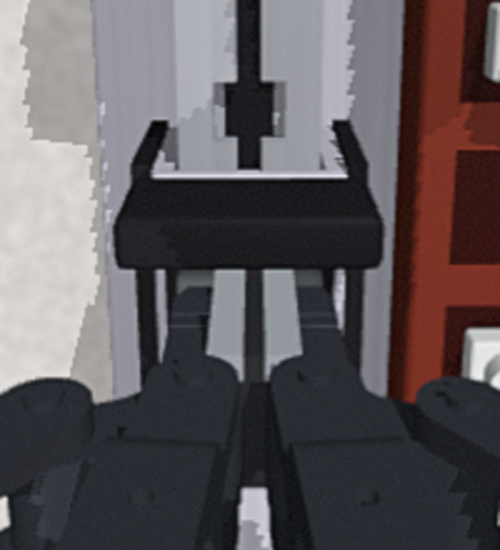

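The fingers sit against the rib, and the slide is about 42 mm. The force has just dropped, so the pin may be entering the hole. I'll take one more gentle step to see if it blocks.

```bash
python3 -m handwheel '[[[-0.0001,0.0007,0,0,0,0],[0,0,0,0,0,0]]]'
```

```text
time: 10.7
tool_pos: [0.4812, 0.0566, 0.0826]
tool_rot: [-0.0, 0.665, 0.747, -0.0]
contact_force: [-1.3, -3.2, 0.4]
gripper_width: -0.0
grasp_force: 1.4
```

```bash
python3 -m handwheel '[[[-0.0001,0.0006,0,0,0,0],[0,0,0,0,0,0]]]'
```

```text
time: 10.87
tool_pos: [0.4812, 0.0572, 0.0827]
tool_rot: [-0.0, 0.665, 0.747, -0.0]
contact_force: [-1.5, -3.5, -1.1]
gripper_width: -0.0
grasp_force: 1.4
```

```bash
python3 -m handwheel '[[[0.0003,-0.003,0,0,0,0],[0.001,-0.007,0.015,0,0,0],[0.001,-0.01,0.02,0,0,0],[0.001,-0.015,0.02,0,0,0],[0.001,-0.015,0.02,0,0,0],[0,0,0,0,0,0],[0,0,0,0,0,0]]]'
python3 look.py w5
python3 - <<'E'
from h import *
np.set_printoptions(precision=4,suppress=True)
w=camera_info('wrist');im,d=grab_frame('wrist')
for u in (312,320,328,336):
  print(u,[round(p3(w,[u,v],d[v,u])[2]*1000) for v in range(150,290,5)])
a=im[80:300,220:420];cv2.imwrite('pics/w5c.png',cv2.resize(a,None,fx=2.5,fy=2.5,interpolation=cv2.INTER_CUBIC))
E
```

```text
time: 11.45
tool_pos: [0.4871, 0.007, 0.1595]
tool_rot: [0.001, 0.665, 0.747, 0.002]
contact_force: [0.1, 0.4, -1.0]
gripper_width: -0.0
grasp_force: 0.0
11.45 [0.4871 0.007  0.1595] [0.0013 0.6651 0.7467 0.0018] [ 0.1109  0.4022 -1.0319] -8.5487484043005e-05
[[ 0.9932 -0.1103 -0.0361  0.478 ]
 [ 0.116   0.9539  0.2767  0.0773]
 [ 0.0039 -0.279   0.9603  0.3021]]
button_top 0.68 [319.4 160.8] [0.4792 0.0652 0.0696]
button_top 0.66 [319.2 189.5] [0.4811 0.0471 0.0771]
rib 0.6 [319.5 159.4] [0.4791 0.066  0.0687]
stop_frame 0.57 [366.4 182.5] [0.5192 0.0502 0.0248]
tray 0.96 [415.7 165.3] [0.5519 0.0689 0.0406]
312 [94, 93, 92, 69, 75, 78, 78, 78, 78, 78, 78, 78, 70, 69, 69, 69, 69, 68, 69, 69, 70, 70, 70, 70, 70, 70, 70, 161]
320 [92, 93, 92, 69, 76, 78, 79, 77, 79, 76, 79, 78, 69, 69, 69, 69, 69, 69, 69, 69, 69, 68, 69, 69, 69, 70, 69, 162]
328 [94, 93, 91, 71, 75, 77, 78, 78, 79, 77, 79, 78, 70, 69, 68, 69, 69, 68, 69, 69, 69, 69, 70, 68, 69, 69, 69, 162]
336 [92, 93, 91, 69, 75, 77, 79, 78, 78, 78, 78, 78, 69, 69, 71, 69, 69, 70, 69, 69, 69, 70, 69, 69, 69, 69, 69, 162]
```

View pics/w5c.png

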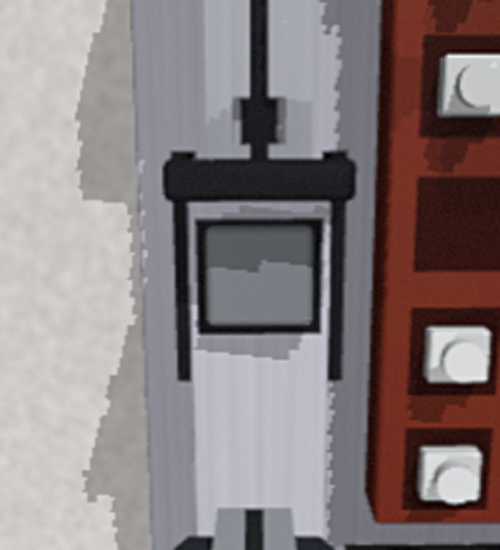

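Depth shows the button top at 78 mm and the tube top at 69 mm, so it stands the full 9 mm proud. The slide is about 42.7 mm, the robot is clear, and I'm handing in.

```bash
python3 -c "
from plant import *
print(job_done())"
```

```text
the job is handed in; nothing more can be done
None
```

The stop is collapsed to the next hole (slide measured at about 43 mm) with the button fully up, the gripper is clear of everything, and the job is handed in; the verdict was not shown.

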